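# Fold the rule shut and slide it home in its bench track

### The arm

A 6-joint arm with a two-finger parallel gripper is mounted at the origin on the work surface; the furniture and walls round the work are solid. World frame = base frame: x ahead of the robot, y to its left, z up, the work surface at z = 0. Lengths are in m, angles in rad, forces in N, time in s.
With the tool pointing down it reaches from about 0.375 to 0.9 m from the base axis. Payload 3.1 kg.
Tool frame: the origin (TCP) lies on the centre line of the jaws, within the pads' length; the fingertips stand robot.tip_reach ahead of it and the grasp point (between the pads) lies 8 mm behind it (robot.tip_reach is the distance from the TCP to the fingertips, in m); z points along the fingers, y is the line along which they close (so a half turn about z gives the same grasp; the last joint's range is limited). The gripper opens to 87 mm and grips with 3 to 60 N. Pads are 19 mm wide; open, the fingers measure 117 mm over their backs; the gripper's body (75 mm by 190 mm) begins 51 mm behind the grasp point.
Start: joints at [1.038, 0.527, 1.433, -0, 1.181, -0.178], TCP at [0.217, 0.586, 0.234] pointing down, gripper open.
Joint ranges: [-3.08, 3.08], [-0.75, 2.2], [0.22, 2.44], [-1.43, 4.57], [0, 2.65], [-2.85, 2.85]. Speed limits (rad/s): [2.79, 2.79, 3.14, 3.14, 3.14, 3.14].

### API

Orientations are given as a unit quaternion [x, y, z, w].
In Python, from rig import robot gives the robot as it stands.
- The arm moves only by the tool jog_arm, never from a script. Its argument "motion" is one flat list of numbers, 7 for each row, row after row: the shift along the tool's x, y, z scaled (see below), then the turn, a rotation vector about the tool's x, y, z scaled (see below), then the gripper's target within -1 to 1 (shut at 1, half-way at 0, fully open at -1). In form: [x, y, z, rx, ry, rz, hand, x, y, z, rx, ry, rz, hand, ...]. A call has 1 to 12 rows; each row shifts and turns the commanded pose from where the row before left it, along the tool's axes as they then stand; what a row does not reach is not made up. The controller multiplies each number of a shift by 4 cm and each number of a turn by 4 degrees. A row lasts 1/8 s, in which the tool goes at most 62.5 mm and 10.7 degrees, less where a joint would pass 70% of its speed; a pose out of reach is approached as far as the arm can. A call with a number of a shift or a turn outside -1 to 1 is refused whole. A call with a gripper value outside its range is refused whole. The fingers move at their own pace and stop on an object; "grip_force" is the grip in N (left out, the last holds). Time passes only in rows, so rows that do not move let the fingers close. It gives the time, the measured TCP pose, the force, the opening and the grip force at its end, in the units of the state.
- robot.get_obs(): the state, without advancing time (a new reading comes with each control period).
- robot.camera(name): name is "scene" or "top"; returns the picture (420x560x3 uint8, blue, green, red); there is no depth.
- robot.calibration(name): a dict with "fx", "fy", "cx", "cy" (pixels), "R" (3x3) and "t" (3): a world point X has camera coordinates R X + t. Camera axes: x right, y down, z forward; pixel columns grow to the right and rows downward; lengths in m; the calibration is good to about 2 mm. A picture is of the moment at which its call begins. calibration takes no time and is no camera call.
- robot.hand_in(): hands the job in; it is judged then, once.
The state is a dict: "time": time; "q": joint angles; "joint_velocities": joint speeds; "joint_torque": joint torques, N m; "position": TCP position; "tool_rot": TCP orientation; "ft_force": force on the tool from outside, world axes, zero at the start; "moment": the same for the moment, N m; "grip_width": finger opening in m; "grip_force": force on a finger pad.
Only numpy, scipy, OpenCV 4.12 (cv2) and the standard library are available. Lean on these libraries where they do the work, as an engineer would, in place of code of your own. Each camera call takes 0.05 s, during which the arm holds its last target. There are 200 camera calls.

### The job

Put the three-leaf folding rule away: fold both of its yellow outer leaves fully shut against the middle leaf, then slide the folded rule, lying on its edge just as it lies now, in through the open end of the blue storage track and gently push it fully home against the end stop. Let go of it and leave the mug, timer and spice jar where they stand.

Things in the scene. Friction and masses are not known exactly. Their poses are not given: they have to be found in the camera images.
- rule_mid (a point): Centre (half-way up) of the middle leaf (pale wood) of a loose three-leaf folding rule, 0.2 kg, lying on edge, Z-shaped from above. Each leaf: 160 long, 10 thick (horizontal), 22 high. x along the middle leaf, z up. Shut it is a block 160 x 31 x 22, leaf a at +y, leaf b at -y; half a turn about z brings it onto itself, so either end may go first.
- leaf_a (a joint): Angle (rad, 0 to 2.4) of outer leaf a (yellow, brass tip): 0 shut along the +y side of the middle leaf, growing as its tip (the +x end when shut) swings out to +y. Upright pivot pin at x = -74, y = +5.5 mm from rule_mid. The hinge is stiff (0.03 N m) and stays where left; the loose rule may slide or turn when a leaf is pushed.
- leaf_b (a joint): Angle (rad, 0 to 2.4) of outer leaf b (yellow, brass tip): 0 shut along the -y side of the middle leaf, growing as its tip (the -x end when shut) swings out to -y. Upright pivot pin at x = +74, y = -5.5 mm from rule_mid. Stiffness as leaf a.
- leaf_a_end (a point): End face of leaf a at its free, brass-tipped end, 154 mm from its pivot, in mid-thickness, half-way up.
- leaf_b_end (a point): End face of leaf b at its free, brass-tipped end, 154 mm from its pivot, in mid-thickness, half-way up.
- track_mouth (a point): Middle of the open end of the blue storage track (a channel screwed to the table), on top of its 3 mm floor plate; x points level into the track. Inside 148 long, 37 wide, 26 high; the first 16 mm of the side walls flare to about 48 wide. From 16 mm in, lips along both upper edges leave a slot only 17 wide: entry by the open end only. Overall height 32.
- track_home (a point): Where rule_mid lies when the folded rule is fully home: on the track floor, leading end against the closed far end (the stop), 68 mm in from the mouth, 14 mm above the table; x points into the track. The rule then sticks out by 12 mm. Screw ears beside the track's floor plate reach 19 mm out, 107 to 131 mm from the mouth.
- timer: White kitchen timer standing near the work, 26 x 70 x 64 high, origin at its underside. Leave it alone.
- spice_a: Spice jar with red lid, 45 across and 108 high, origin at its underside. Leave it alone.
- tea_mug: White mug with handle, 83 x 115 x 86 high, origin at its underside. Leave it alone.
Things that resemble listed ones, but are neither listed nor needed, are in the scene too. There is more than one size of the part that bears rule_mid; the job needs the larger.

How it is judged:
On the way:
1. both leaves folded shut, with the rule still outside the track (value of joint each of leaf_a, leaf_b below 0.06 rad and horizontal distance between rule_mid and track_home above 0.14 m), for 0.2 s.
At the end, for the whole second after the job is handed in: The rule lies folded shut (both leaves under 0.06 rad) on the track floor, right way up (within 0.08 rad) and aligned with the track (within 0.08 rad), within 3 mm of the end stop and 6 mm of the home point in plan, at rest (horizontal distance between rule_mid and track_home below 0.006 m and x of rule_mid in the frame of track_home above -0.003 m and z of rule_mid in the frame of track_home below 0.004 m and angle between the x axis of rule_mid and the x axis of track_home, either way round below 0.08 rad and angle between rule_mid's own z axis and vertical below 0.08 rad and value of joint each of leaf_a, leaf_b below 0.06 rad and linear speed of rule below 0.02 m/s); the robot touches nothing.
It fails at once if the rule is forced against the track with more than 45 N (contact force between rule and track above 45 N).
It fails at once if a bystander is shifted by more than 25 mm (distance of any of timer, spice_a, tea_mug from where it was at the start of the episode above 0.025 m).
It also fails if it takes over 69 s, if anything falls off the work surface, if the arm or the gripper's body presses on something with over 40 N, if the wrist force passes 120 N, or if a joint passes its speed limit or range.

## Working session

There is one attempt and no reset: what is moved stays moved. The work goes in short steps, Python scripts to look and compute and a tool call to move; the robot and the scene stay as the last step left them, time stands still between calls to the robot, and variables do not carry over. Pictures are saved under pics/ and viewed, at most 10 in all, crops included, and the job is handed in when it is done.

Besides the shell and the picture viewer there is one more tool, called after "Emit:" by a JSON object that holds its "name" and its "arguments", one argument or row to a line. jog_arm: Moves the arm, as the interface text tells. Shifts and turns lie within -1 to 1; 1 stands for 4 cm of shift or 4 degrees of turn. Its arguments: {"type":"object","properties":{"motion":{"type":"array","items":{"type":"number"}},"grip_force":{"type":"number"}},"required":["motion"]}

```bash
mkdir -p pics; ls
python3 - <<'E'
from rig import robot
import cv2
for n in("top","scene"):
    cv2.imwrite(f"pics/{n}0.png",robot.camera(n)); c=robot.calibration(n); print(n,c)
print(robot.get_obs(), robot.tip_reach)
E
```

```text
pics
top {'fx': 519.0065283454009, 'fy': 519.0065283454009, 'cx': 284.7292114841721, 'cy': 203.7891555986907, 'R': array([[ 0.02198032, -0.99974295,  0.00555934],
       [-0.9844677 , -0.02261263, -0.17410344],
       [ 0.1741844 , -0.00164614, -0.98471168]]), 't': array([-0.07953463,  0.59703611,  1.34664953])}
scene {'fx': 488.87456804255345, 'fy': 488.87456804255345, 'cx': 272.7213972704012, 'cy': 203.9149191357672, 'R': array([[ 0.85803341, -0.51312757, -0.02188085],
       [-0.36117906, -0.57256533, -0.73601537],
       [ 0.36514157,  0.63942868, -0.67661111]]), 't': array([-0.54797417,  0.21442023,  1.392524  ])}
{'time': 0.1, 'q': array([ 1.03753797e+00,  5.28377914e-01,  1.43375854e+00, -1.89568184e-05,
        1.18138750e+00, -1.78507911e-01]), 'joint_velocities': array([ 2.55572032e-03, -1.51717523e-03, -2.74683468e-03,  4.47736337e-04,
        1.43815818e-05, -5.15627100e-04]), 'joint_torque': array([ 8.94376080e-05, -4.40987098e+01, -1.77150965e+01,  6.35232520e-02,
        5.34070143e-02, -4.10977884e-05]), 'position': array([0.2167556 , 0.58554098, 0.23267154]), 'tool_rot': array([ 1.76442956e-01,  9.84310394e-01, -9.08196695e-04, -3.28234478e-04]), 'ft_force': array([-1.03636977,  0.15909057,  0.14197067]), 'moment': array([-0.02888697, -0.02460318,  0.01682644]), 'grip_force': 0.0, 'grip_width': 0.0871131934837339} 0.011
```

View pics/top0.png

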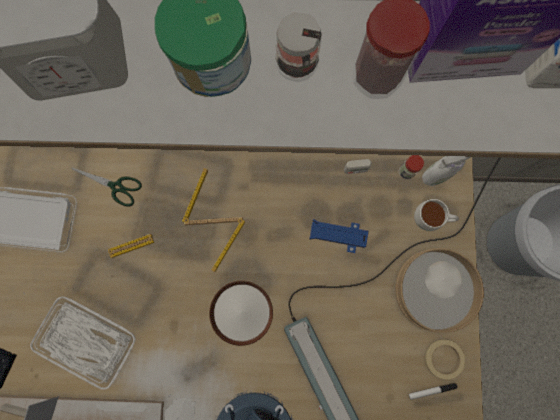

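View pics/scene0.png

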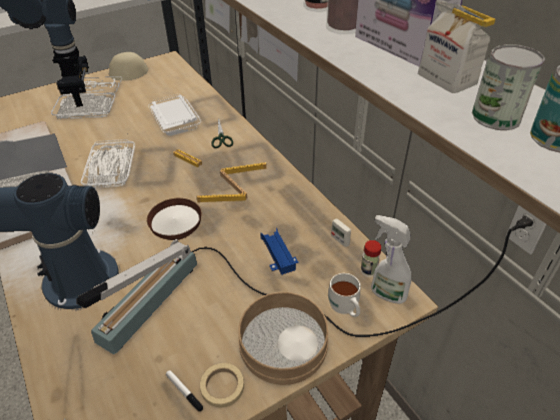

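The larger rule is the Z-shape at top px (213,220). The shut one at (130,245) is the small look-alike. The track lies at (312–367, 236), with its ears near the right end, so the mouth is on the left. I'll confirm this with an enlarged crop and measure at the same time.

```bash
cat > h.py <<'E'
import numpy as np, cv2
from rig import robot
def ray(n,px,z):
    c=robot.calibration(n); R,t=np.array(c["R"]),np.array(c["t"])
    d=R.T@np.array([(px[0]-c["cx"])/c["fx"],(px[1]-c["cy"])/c["fy"],1]); o=-R.T@t
    return (o+d*(z-o[2])/d[2])
def proj(n,X):
    c=robot.calibration(n); p=np.array(c["R"])@X+np.array(c["t"]); return p[:2]/p[2]*c["fx"]+[c["cx"],c["cy"]]
def yellow(im): 
    return cv2.inRange(cv2.cvtColor(im,cv2.COLOR_BGR2HSV),(18,150,90),(32,255,255))
def rects(m,amin=60):
    cs,_=cv2.findContours(m,cv2.RETR_EXTERNAL,cv2.CHAIN_APPROX_NONE)
    return [(cv2.minAreaRect(c),c) for c in cs if cv2.contourArea(c)>amin]
def ends(c):
    p=c.reshape(-1,2).astype(float); m=p.mean(0); u=np.linalg.svd(p-m,full_matrices=False)[2][0]
    (cx,cy),(w,h),a=cv2.minAreaRect(c); L=max(w,h)/2+.5
    b=cv2.boxPoints(cv2.minAreaRect(c)); e=[b[1]-b[0],b[2]-b[1]]; e=max(e,key=np.linalg.norm); e=e/np.linalg.norm(e)
    return np.array([cx,cy])-e*L+.0,np.array([cx,cy])+e*L
E
python3 - <<'E'
from h import *
im=cv2.imread("pics/top0.png")
cv2.imwrite("pics/crop1.png",cv2.resize(im[160:280,170:375],None,fx=3.9,fy=3.9,interpolation=cv2.INTER_CUBIC))
for r,c in rects(yellow(im)):
    e=ends(c); print("yellow",np.round(r[0]),np.round(r[1],1),[ (np.round(p,1),np.round(ray("top",p,.022),4)) for p in e])
b=cv2.inRange(cv2.cvtColor(im,cv2.COLOR_BGR2HSV),(100,120,40),(125,255,255))
for r,c in rects(b):
    print("blue",np.round(r[0],1),np.round(r[1],1),[np.round(ray("top",p,.03),4) for p in ends(c)], np.round(cv2.boxPoints(r)))
E
```

```text
yellow [131. 248.] [ 4.3 45.5] [(array([109.8, 256.8]), array([0.4478, 0.4032, 0.022 ])), (array([152.9, 239.5]), array([0.4972, 0.2899, 0.022 ]))]
yellow [130. 242.] [ 4.1 45.3] [(array([108.1, 251. ]), array([0.4634, 0.4092, 0.022 ])), (array([151.1, 233.8]), array([0.5128, 0.2961, 0.022 ]))]
yellow [228. 245.] [ 5.8 58.3] [(array([213.9, 271.1]), array([0.4158, 0.1204, 0.022 ])), (array([242.3, 219. ]), array([0.559 , 0.0492, 0.022 ]))]
yellow [194. 195.] [ 4.1 56.5] [(array([183.3, 221.7]), array([0.5481, 0.2103, 0.022 ])), (array([205.1, 168.5]), array([0.6988, 0.1579, 0.022 ]))]
blue [338.7 235.1] [55.7 28.3] [array([ 0.5307, -0.1384,  0.03  ]), array([ 0.5088, -0.2904,  0.03  ])] [[309. 244.]
 [314. 217.]
 [369. 226.]
 [364. 254.]]
```

View pics/crop1.png

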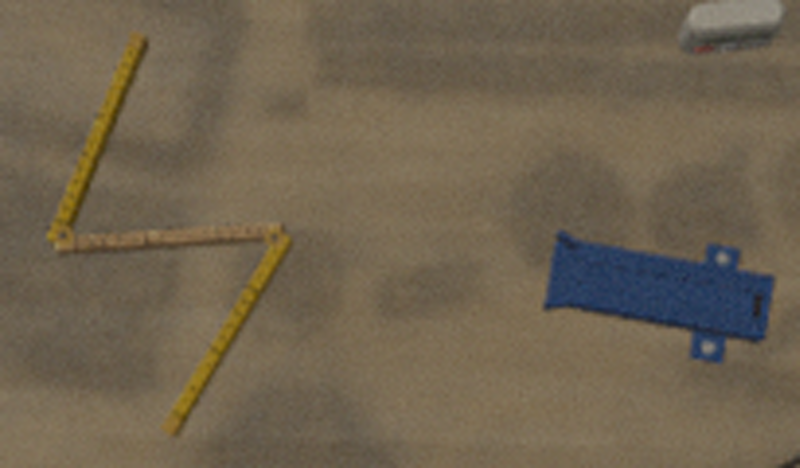

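The crop confirms it: the larger Z rule has pivots at px (186,220) and (241,221), leaf a goes up from the left pivot and leaf b down from the right one. The track's flared mouth is on the left, with corners at px (313,220) and (310,239).

Run:
```python
from h import *
C=lambda x,y:(x/3.9+170-.4,y/3.9+160-.4)
pa=ray("top",C(62,236),.022);pb=ray("top",C(277,238),.022)
ta=ray("top",C(140,37),.022);tb=ray("top",C(172,430),.022)
print("pivots",pa,pb,np.linalg.norm(pa-pb),"tips",ta,tb,np.linalg.norm(ta-pa),np.linalg.norm(tb-pb))
m=[ray("top",C(*p),.032) for p in((557,235),(547,307),(773,277),(763,340))]
a,b=(m[0]+m[1])/2,(m[2]+m[3])/2
print("mouth",a,"end",b,"len",np.linalg.norm(a-b),"dir deg",np.degrees(np.arctan2(*(b-a)[[1,0]])), [np.linalg.norm(m[0]-m[1]),np.linalg.norm(m[2]-m[3])])
d=(pb-pa);print("pin line deg",np.degrees(np.arctan2(d[1],d[0])))
for p,t in((pa,ta),(pb,tb)): print(np.degrees(np.arctan2(*(t-p)[[1,0]])))
```

```text
pivots [0.55247465 0.20445018 0.022     ] [0.55449412 0.05358255 0.022     ] 0.15088114613049125 tips [0.69718479 0.15672477 0.022     ] [0.41904483 0.12111704 0.022     ] 0.15237696596744557 0.15135196473687093
mouth [ 0.53434141 -0.13932594  0.032     ] end [ 0.51152307 -0.28957603  0.032     ] len 0.1519729143495556 dir deg -98.63546927592559 [np.float64(0.050988063497496405), np.float64(0.04463288217325042)]
pin line deg -89.23310256733879
-18.252557436340123
153.49933356385833
```

Run:
```python
from h import *
for p in((245,112),(331,200),(435,305)): print("table edge",ray("scene",p,0))
for p in((200,148),(400,153)):
  for z in(0,.1,.2,.3,.4): print(p,z,ray("top",p,z)[:2],proj("scene",ray("top",p,z)))
print("bowl",ray("top",(241,285),.05), "timer", ray("top",(357,166),.06),"spice",ray("top",(414,162),.1),"mug",ray("top",(433,213),.086))
```

```text
table edge [0.81799648 0.52381947 0.        ]
table edge [ 0.79914354 -0.10701583  0.        ]
table edge [ 0.78780548 -0.59242836  0.        ]
(200, 148) 0 [0.76388259 0.17881964] [277.02085321 159.0558303 ]
(200, 148) 0.1 [0.73529459 0.16185879] [272.05611655 141.27193908]
(200, 148) 0.2 [0.70670659 0.14489793] [266.54210664 121.52052843]
(200, 148) 0.3 [0.67811859 0.12793708] [260.38233264  99.45596423]
(200, 148) 0.4 [0.64953059 0.11097623] [253.45629726  74.64662019]
(400, 153) 0 [ 0.76257851 -0.39160739] [378.47161853 260.08329644]
(400, 153) 0.1 [ 0.73408167 -0.36869078] [369.58089008 235.17601707]
(400, 153) 0.2 [ 0.70558484 -0.34577418] [359.81860105 207.82707016]
(400, 153) 0.3 [ 0.677088   -0.32285757] [349.04998693 177.65891445]
(400, 153) 0.4 [ 0.64859117 -0.29994096] [337.11098958 144.21194279]
bowl [0.37988313 0.04398807 0.05      ] timer [ 0.70617859 -0.26022538  0.06      ] spice [ 0.71034135 -0.40534171  0.1       ] mug [ 0.57714404 -0.4559422   0.086     ]
```

Emit:
{"name": "jog_arm", "arguments": {
  "motion": [-0.98,-0.36,0,0,0,1,1,-0.98,-0.36,0,0,0,0,1,-0.98,-0.36,0,0,0,0,1,-0.98,-0.36,0,0,0,0,1,-0.98,-0.36,0,0,0,0,1,-0.98,-0.36,0,0,0,0,1,-0.98,-0.36,0,0,0,0,1,-0.98,-0.36,0,0,0,0,1,-0.98,-0.36,0,0,0,0,1,-0.98,-0.36,0,0,0,0,1,-0.98,-0.36,0,0,0,0,1,-0.98,-0.36,0,0,0,0,1]
}}

```text
time: 1.6
position: [0.577, 0.2359, 0.233]
tool_rot: [0.211, 0.978, -0.0, -0.001]
ft_force: [-0.4, -0.0, -0.3]
grip_width: 0.0004
grip_force: 0.0
```

Emit:
{"name": "jog_arm", "arguments": {
  "motion": [0,0,0.25,0,0,1,1,0,0,0.25,0,0,1,1,0,0,0.25,0,0,1,1,0,0,0.25,0,0,1,1,0,0,0.25,0,0,1,1,0,0,0.25,0,0,1,1,0,0,0.25,0,0,1,1,0,0,0.25,0,0,1,1,0,0,0.25,0,0,1,1,0,0,0.25,0,0,1,1,0,0,0.25,0,0,1,1,0,0,0.25,0,0,1,1]
}}

```text
time: 3.1
position: [0.5761, 0.2369, 0.1127]
tool_rot: [0.591, 0.807, -0.0, -0.0]
ft_force: [-0.2, -0.4, 1.1]
grip_width: 0.0005
grip_force: 0.0
```

```bash
cat >> h.py <<'E'
from scipy.spatial.transform import Rotation as Ro
def st():
    o=robot.get_obs(); R=Ro.from_quat(o["tool_rot"]).as_matrix()
    print("t",round(o["time"],2),"pos",np.round(o["position"],4),"y-ang",round(np.degrees(np.arctan2(R[1,1],R[0,1])),2),"zax",np.round(R[:,2],3),"grip",round(o["grip_width"],4),np.round(o["ft_force"],1)); return o,R
def to(*ps):
    o,R=st(); p=o["position"]
    for q in ps: q=np.array(q); print("->",q,np.round(R.T@(q-p)/.04,2)); p=q
E
python3 -c "
from h import *
to((.66,.206,.019),(.6538,.192,.019),(.6452,.1619,.019),(.6263,.1341,.019),(.6008,.1147,.019))"
```

```text
t 3.1 pos [0.5761 0.2369 0.1127] y-ang 17.54 zax [-0.001 -0.    -1.   ] grip 0.0005 [-0.2 -0.4  1.1]
-> [0.66  0.206 0.019] [-1.37  1.77  2.34]
-> [0.6538 0.192  0.019 ] [-0.29 -0.25  0.  ]
-> [0.6452 0.1619 0.019 ] [-0.65 -0.43  0.  ]
-> [0.6263 0.1341 0.019 ] [-0.52 -0.66  0.  ]
-> [0.6008 0.1147 0.019 ] [-0.27 -0.75  0.  ]
```

Emit:
{"name": "jog_arm", "arguments": {
  "motion": [-0.29,0.48,0.59,0,0,0.78,1,-0.29,0.48,0.59,0,0,0.78,1,-0.29,0.48,0.58,0,0,0.78,1,-0.29,0.48,0.58,0,0,0.78,1,-0.17,-0.09,0,0,0,0,1,-0.17,-0.09,0,0,0,0,1,-0.36,-0.14,0,0,0,0,1,-0.36,-0.14,0,0,0,0,1,-0.33,-0.26,0,0,0,0,1,-0.33,-0.26,0,0,0,0,1,-0.21,-0.34,0,0,0,0,1,-0.21,-0.34,0,0,0,0,1]
}}

```text
time: 4.6
position: [0.6024, 0.1168, 0.0201]
tool_rot: [0.674, 0.738, 0.0, 0.0]
ft_force: [0.9, 1.0, 0.4]
grip_width: 0.0003
grip_force: 0.3
```

Emit:
{"name": "jog_arm", "arguments": {
  "motion": [0,0.5,-0.5,0,0,0,1,0,0.5,-1,0,0,0,1,0,0,-0.5,0,0,0,1]
}}

```text
time: 4.97
position: [0.6451, 0.1207, 0.1022]
tool_rot: [0.674, 0.738, 0.002, 0.002]
ft_force: [-0.3, -0.3, -0.2]
grip_width: 0.0005
grip_force: 0.0
```

```bash
python3 -c "
from h import *
st(); im=robot.camera('top'); cv2.imwrite('pics/top1.png',cv2.resize(im[130:300,150:390],None,fx=3.3,fy=3.3,interpolation=cv2.INTER_CUBIC))"
```

```text
t 4.97 pos [0.6451 0.1207 0.1022] y-ang 5.17 zax [ 0.005 -0.    -1.   ] grip 0.0005 [-0.3 -0.3 -0.2]
```

View pics/top1.png

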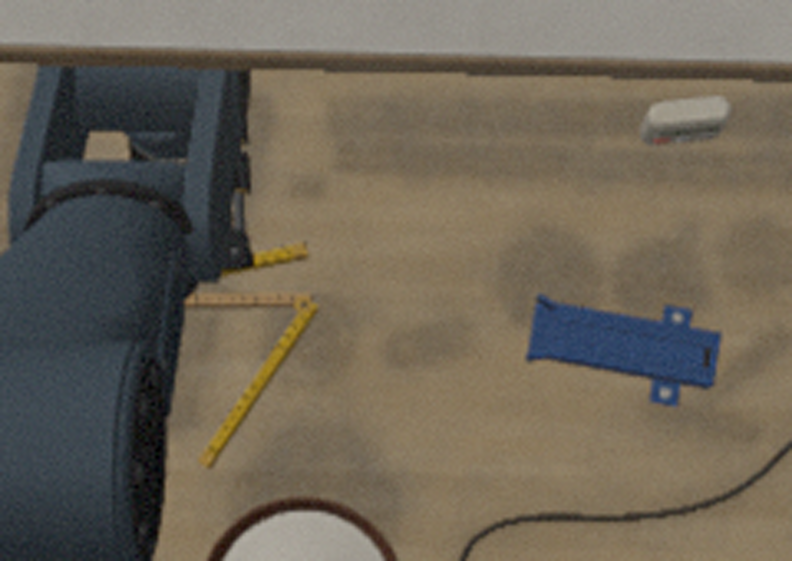

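The picture shows leaf a at about 12°, with its tip at crop (306,250). The middle leaf has hardly moved, with pivot b at (304,302). Leaf b still runs down to (207,462).

```bash
python3 -c "
from h import *
C=lambda x,y:ray('top',(x/3.3+150-.35,y/3.3+130-.35),.022)
pb=C(304,302);tb=C(207,462);ta=C(306,250);m=C(190,299.5)
print(pb,tb,ta,m); a=lambda d:np.degrees(np.arctan2(d[1],d[0]))
print(a(tb-pb),a(m-pb))
th0=a(tb-pb); ps=[]
U=lambda t:np.array([np.cos(t),np.sin(t),0])
for t,off in((th0,.037),(th0,.022),(th0-16,.02),(th0-32,.02),(100+7,.02)):
    t=np.radians(t); q=pb+.1*U(t)+off*U(t+np.pi/2); q[2]=.019; ps.append(q)
to(*ps)"
```

```text
[0.55307466 0.05039295 0.022     ] [0.41951717 0.12470824 0.022     ] [0.5968833  0.05031893 0.022     ] [0.5530145  0.14498989 0.022     ]
150.90715918016235 90.03644018520585
t 5.03 pos [0.6447 0.121  0.1041] y-ang 5.19 zax [ 0.006 -0.    -1.   ] grip 0.0002 [-0.   0.3  0.8]
-> [0.44770099 0.06668375 0.019     ] [-0.91 -5.04  2.1 ]
-> [0.45499439 0.07979124 0.019     ] [0.31 0.21 0.  ]
-> [0.46831362 0.10709891 0.019     ] [0.65 0.39 0.  ]
-> [0.4872274  0.12826553 0.019     ] [0.48 0.52 0.  ]
-> [0.50471139 0.14017599 0.019     ] [0.26 0.46 0.  ]
```

```bash
python3 -c "
from h import *
for z in(.02,.04,.06,.08): p=ray('top',(241,313.5),z); print(z,p,proj('scene',p))"
```

```text
0.02 [0.30557837 0.04358653 0.02      ] [173.37131784 224.64106016]
0.04 [0.3062784  0.04206385 0.04      ] [172.73702794 220.25437331]
0.06 [0.30697842 0.04054116 0.06      ] [172.09060496 215.78377516]
0.08 [0.30767844 0.03901848 0.08      ] [171.43169738 211.22683481]
```

Emit:
{"name": "jog_arm", "arguments": {
  "motion": [-0.15,-0.84,0,0,0,0,1,-0.15,-0.84,0,0,0,0,1,-0.15,-0.84,0,0,0,0,1,-0.15,-0.84,0,0,0,0,1,-0.15,-0.84,0,0,0,0,1,-0.15,-0.84,0,0,0,0,1]
}}

```text
time: 5.78
position: [0.4419, 0.0672, 0.0994]
tool_rot: [0.674, 0.739, -0.001, -0.001]
ft_force: [0.3, -0.6, -0.5]
grip_width: 0.0001
grip_force: 0.0
```

Emit:
{"name": "jog_arm", "arguments": {
  "motion": [0,0.1,0.65,0,0,0,1,0,0.05,0.65,0,0,0,1,0,0,0.63,0,0,0,1,0.31,0.21,0,0,0,0,1,0.33,0.2,0,0,0,0,1,0.33,0.2,0,0,0,0,1,0.24,0.26,0,0,0,0,1,0.24,0.26,0,0,0,0,1,0.15,0.33,0,0,0,0,1,0.16,0.33,0,0,0,0,1]
}}

```text
time: 7.02
position: [0.5175, 0.1449, 0.0228]
tool_rot: [0.674, 0.738, 0.0, 0.0]
ft_force: [0.4, -0.0, 0.2]
grip_width: 0.0008
grip_force: 0.2
```

Emit:
{"name": "jog_arm", "arguments": {
  "motion": [0,-0.6,-0.5,0,0,0,1,0,-0.8,-1,0,0,0,1,0,-1,-0.6,0,0,0,-1,0,-0.7,0,0,0,0,-1]
}}

```text
time: 7.52
position: [0.3931, 0.1333, 0.1083]
tool_rot: [0.674, 0.738, 0.001, 0.001]
ft_force: [0.7, 0.0, 0.1]
grip_width: 0.0134
grip_force: 0.0
```

```bash
python3 -c "
from h import *
st(); im=robot.camera('top'); cv2.imwrite('pics/top2.png',cv2.resize(im[130:300,150:390],None,fx=3.3,fy=3.3,interpolation=cv2.INTER_CUBIC))"
```

```text
t 7.53 pos [0.3931 0.1333 0.1083] y-ang 5.17 zax [ 0.003  0.    -1.   ] grip 0.0134 [0.7 0.  0.1]
```

View pics/top2.png

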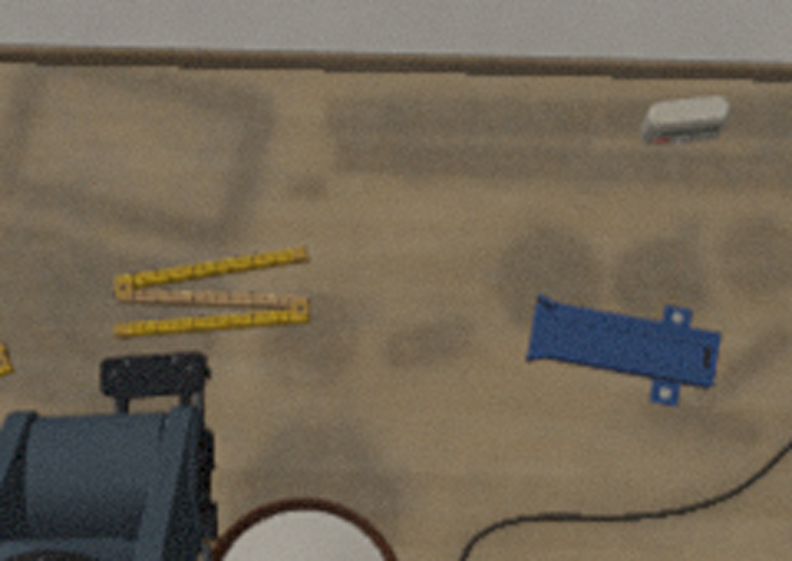

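Both leaves are nearly shut. The middle leaf runs from crop (125,293) to (308,303), leaf a's tip is at (306,250) and leaf b's at (117,330).

```bash
python3 -c "
from h import *
C=lambda x,y:ray('top',(x/3.3+150-.35,y/3.3+130-.35),.022)
a,b=C(124,288),C(302,306); print(a,b,np.linalg.norm(a-b)); d=b-a; an=np.degrees(np.arctan2(d[1],d[0]))+4.25; print('rule x dir',an, C(125,293),C(308,301))
to(((a+b)/2+[0,0,.087]),(a+b)/2*[1,1,0]+[0,0,.019])"
```

```text
[0.56140325 0.20020721 0.022     ] [0.5496893  0.05192885 0.022     ] 0.1487403363122808
rule x dir -90.26696970571189 [0.55723025 0.19914889 0.022     ] [0.55398757 0.04710614 0.022     ]
t 7.58 pos [0.3872 0.1331 0.1075] y-ang 5.21 zax [-0.006 -0.    -1.   ] grip 0.0171 [-3.8  0.8 -0.2]
-> [0.55554628 0.12606803 0.109     ] [-0.56  4.18 -0.06]
-> [0.55554628 0.12606803 0.019     ] [-0.    0.01  2.25]
```

Emit:
{"name": "jog_arm", "arguments": {
  "motion": [-0.09,0.7,0,0,0,0.5,-1,-0.09,0.7,0,0,0,0.5,-1,-0.09,0.7,0,0,0,0.4,-1,-0.09,0.7,0,0,0,0,-1,-0.08,0.7,0,0,0,0,-1,-0.08,0.68,0,0,0,0,-1,0,0,0,0,0,0,-1,0,0,0,0,0,0,-1,0,0,0,0,0,0,-1]
}}

```text
time: 8.7
position: [0.559, 0.1168, 0.1065]
tool_rot: [0.71, 0.705, -0.001, -0.001]
ft_force: [-0.3, 0.2, 0.3]
grip_width: 0.0868
grip_force: 0.0
```

```bash
python3 -c "
from h import *
to((.5555,.126,.014))"
```

```text
t 8.7 pos [0.559  0.1168 0.1065] y-ang -0.39 zax [-0.002  0.    -1.   ] grip 0.0868 [-0.3  0.2  0.3]
-> [0.5555 0.126  0.014 ] [ 0.23 -0.09  2.31]
```

Emit:
{"name": "jog_arm", "arguments": {
  "motion": [0.12,-0.05,0.6,0,0,0,-1,0.11,-0.04,0.6,0,0,0,-1,0,0,0.6,0,0,0,-1,0,0,0.5,0,0,0,-1,0,0,0,0,0,0,1,0,0,0,0,0,0,1,0,0,0,0,0,0,1,0,0,0,0,0,0,1,0,0,0,0,0,0,1,0,0,0,0,0,0,1,0,0,0,0,0,0,1,0,0,0,0,0,0,1],
  "grip_force": 20
}}

```text
time: 10.2
position: [0.5567, 0.1258, 0.0149]
tool_rot: [0.71, 0.705, -0.0, -0.0]
ft_force: [-1.0, -0.3, 2.7]
grip_width: 0.0312
grip_force: 19.9
```

```bash
python3 -c "
from h import *
st(); im=robot.camera('top'); cv2.imwrite('pics/top3.png',cv2.resize(im[130:300,150:390],None,fx=3.3,fy=3.3,interpolation=cv2.INTER_CUBIC))"
```

```text
t 10.2 pos [0.5567 0.1258 0.0149] y-ang -0.39 zax [-0.001 -0.    -1.   ] grip 0.0312 [-1.  -0.3  2.7]
```

View pics/top3.png

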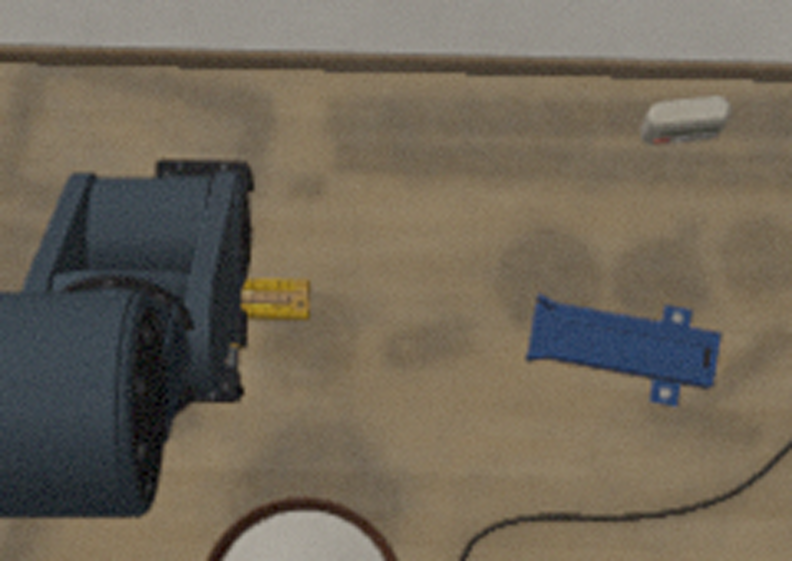

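Grip width is 31.2 mm, so both leaves are shut. The rule's free end is at crop (309,299).

```bash
python3 -c "
from h import *
C=lambda x,y:ray('top',(x/3.3+150-.35,y/3.3+130-.35),.022)
print('nose',C(309,280),C(309,320)); n=(C(309,280)+C(309,320))/2
print(n); L=.1258-n[1]; print('L',L)
a=np.radians(-98.64);u=np.array([np.cos(a),np.sin(a),0]);m=np.array([.5343,-.1393,0])
o,R=st(); R=R@Ro.from_rotvec([0,0,np.radians(8.2)]).as_matrix(); p=o['position']
for s,z in((-.04,.024),(0,.022),(.06,.022)):
  q=m+u*(s-L)+[0,0,z]; print(q,np.round(R.T@(q-p)/.04,2)); p=q
"
```

```text
nose [0.57163074 0.0469094  0.022     ] [0.53812599 0.0457068  0.022     ]
[0.55487837 0.0463081  0.022     ]
L 0.07949190097385198
t 10.25 pos [0.5567 0.1258 0.0149] y-ang -0.4 zax [-0.001 -0.    -1.   ] grip 0.031 [-1.3  0.2  2.2]
[ 0.55225074 -0.02116412  0.024     ] [-3.65  0.44 -0.23]
[ 0.54624172 -0.06071019  0.022     ] [-1.   -0.    0.05]
[ 0.53722818 -0.1200293   0.022     ] [-1.5 -0.   0. ]
```

Emit:
{"name": "jog_arm", "arguments": {
  "motion": [0,0,-0.3,0,0,0,1,0,0,0,0,0,0.7,1,0,0,0,0,0,0.7,1,0,0,0,0,0,0.65,1,-0.6,0.07,0,0,0,0,1,-0.6,0.07,0,0,0,0,1,-0.6,0.07,0,0,0,0,1,-0.6,0.07,0,0,0,0,1,-0.6,0.07,0,0,0,0,1,-0.65,0.09,0,0,0,0,1,0,0,0,0,0,0,1],
  "grip_force": 30
}}

```text
time: 11.62
position: [0.5533, -0.023, 0.0271]
tool_rot: [0.759, 0.651, 0.0, 0.001]
ft_force: [-0.0, -0.4, -2.1]
grip_width: 0.0306
grip_force: 29.9
```

```bash
python3 -c "
from h import *
st(); im=robot.camera('top'); cv2.imwrite('pics/top4.png',cv2.resize(im[190:270,250:390],None,fx=5.6,fy=5.6,interpolation=cv2.INTER_CUBIC))"
```

```text
t 11.62 pos [ 0.5533 -0.023   0.0271] y-ang -8.79 zax [ 0.001 -0.    -1.   ] grip 0.0306 [-0.  -0.4 -2.1]
```

View pics/top4.png

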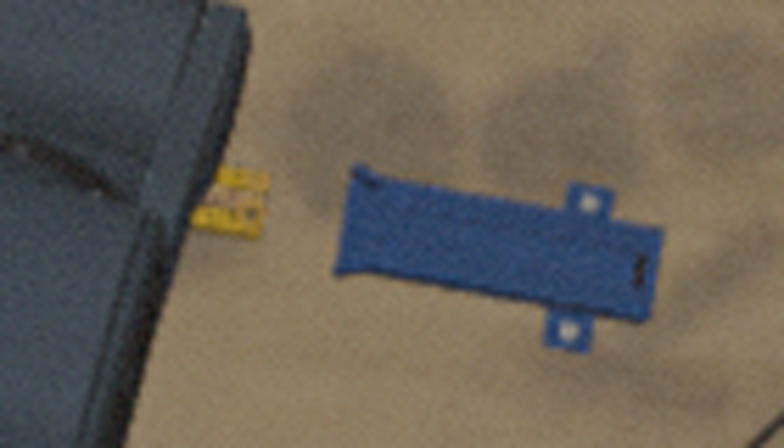

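The nose's corners are at crop (268,170) and (261,238). The track's upper edge runs from (380,180) to (662,228) and its lower edge from (365,272) to (645,322).

```bash
python3 -c "
from h import *
C=lambda x,y,z:ray('top',(x/5.6+250-.4,y/5.6+190-.4),z)[:2]
a,b=C(380,180,.032),C(662,228,.032)
u=(b-a)/np.linalg.norm(b-a); v=np.array([-u[1],u[0]]); print('dir',np.degrees(np.arctan2(u[1],u[0])))
f=lambda p:np.round([(p-a)@u,(p-a)@v],4)
for z in(.032,.003): print('low',z,f(C(365,272,z)),f(C(645,322,z)))
print('mouth',f(C(358,168,.032)),f(C(337,272,.032)),f(C(337,272,.003)))
print('nose',f(C(268,170,.034)),f(C(261,238,.034)),f(C(261,238,.012)))
o,R=st(); print('tcp',f(o['position'][:2]))
"
```

```text
dir -98.45965735994561
low 0.032 [-0.0001 -0.0455] [ 0.1368 -0.0465]
low 0.003 [ 0.0012 -0.0421] [ 0.1409 -0.0431]
mouth [-0.0115  0.004 ] [-0.0134 -0.0478] [-0.0124 -0.0444]
nose [-0.0545 -0.0047] [-0.0523 -0.038 ] [-0.0522 -0.0353]
t 11.68 pos [ 0.5528 -0.0218  0.027 ] y-ang -8.73 zax [ 0.001  0.    -1.   ] grip 0.0306 [ 0.7  0.4 -2.1]
tcp [-0.1326 -0.0217]
```

Emit:
{"name": "jog_arm", "arguments": {
  "motion": [-0.4,0,0.1,0,0,0,1,-0.4,0.01,0.07,0,0,0,1,-0.15,0.01,0,0,0,0,1,-0.2,0,0,0,0,0,1,-0.2,0,0,0,0,0,1,-0.2,0,0,0,0,0,1,-0.2,0,0,0,0,0,1]
}}

```text
time: 12.55
position: [0.5428, -0.091, 0.02]
tool_rot: [0.758, 0.652, 0.0, 0.0]
ft_force: [-0.4, -0.2, -2.2]
grip_width: 0.031
grip_force: 29.9
```

Emit:
{"name": "jog_arm", "arguments": {
  "motion": [-0.2,0,0,0,0,0,1,-0.2,0,0,0,0,0,1,-0.2,0,0,0,0,0,1,-0.2,0,0,0,0,0,1,0,0,0,0,0,0,1]
}}

```text
time: 13.18
position: [0.5382, -0.1229, 0.02]
tool_rot: [0.759, 0.652, 0.0, 0.0]
ft_force: [0.3, 0.2, -1.9]
grip_width: 0.0306
grip_force: 29.9
```

Emit:
{"name": "jog_arm", "arguments": {
  "motion": [0,0,0.04,0,0,0,1,0,0,0,0,0,0,0,0,0,0,0,0,0,0,0,0,0,0,0,0,0,0,0,-0.5,0,0,0,0,0,0,-1,0,0,0,0,0.65,0,-0.3,0,0,0,1,0.65,0,0,0,0,0,1,0.65,0,0,0,0,0,1,0.7,0,0,0,0,0,1,0,0,0,0,0,0,1,0,0,0,0,0,0,1]
}}

```text
time: 14.68
position: [0.554, -0.0177, 0.0904]
tool_rot: [0.758, 0.652, -0.0, 0.0]
ft_force: [-0.4, 0.1, -0.5]
grip_width: 0.0013
grip_force: 0.0
```

```bash
python3 -c "
from h import *
st(); im=robot.camera('top'); cv2.imwrite('pics/top5.png',cv2.resize(im[190:270,250:390],None,fx=5.6,fy=5.6,interpolation=cv2.INTER_CUBIC))"
```

```text
t 14.68 pos [ 0.554  -0.0177  0.0904] y-ang -8.58 zax [ 0. -0. -1.] grip 0.0013 [-0.4  0.1 -0.5]
```

View pics/top5.png

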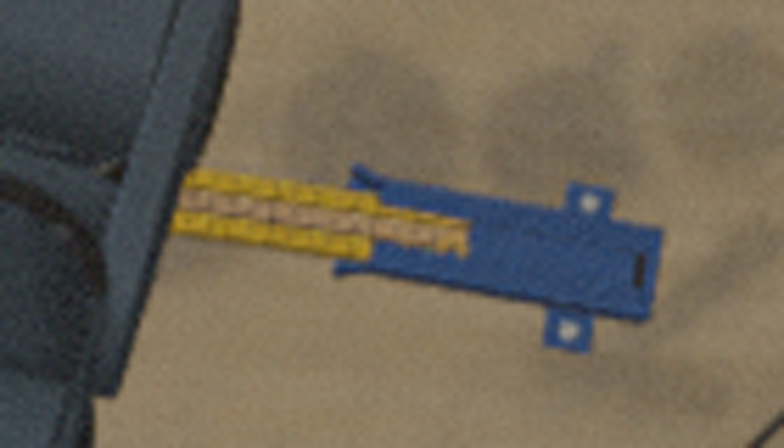

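The rule lies shut in the track, with its nose at crop (466,238). Next I push it from behind.

Emit:
{"name": "jog_arm", "arguments": {
  "motion": [0,0,0.7,0,0,0,1,0,0,0.7,0,0,0,1,0,0,0.41,0,0,0,1,0,0,0,0,0,0,1,-0.25,0,0,0,0,0,1,-0.2,0,0,0,0,0,1,-0.2,0,0,0,0,0,1,-0.2,0,0,0,0,0,1,-0.2,0,0,0,0,0,1,-0.2,0,0,0,0,0,1,-0.2,0,0,0,0,0,1,0,0,0,0,0,0,1]
}}

```text
time: 16.23
position: [0.5452, -0.0756, 0.0179]
tool_rot: [0.758, 0.652, -0.0, 0.0]
ft_force: [-0.0, -0.7, -0.1]
grip_width: 0.0003
grip_force: 0.0
```

Emit:
{"name": "jog_arm", "arguments": {
  "motion": [-0.15,0,0,0,0,0,1,-0.15,0,0,0,0,0,1,-0.15,0,0,0,0,0,1,-0.15,0,0,0,0,0,1,0,0,0,0,0,0,1]
}}

```text
time: 16.85
position: [0.5415, -0.0992, 0.0178]
tool_rot: [0.758, 0.652, -0.0, 0.0]
ft_force: [0.9, 0.5, -0.1]
grip_width: 0.0007
grip_force: 0.0
```

Emit:
{"name": "jog_arm", "arguments": {
  "motion": [-0.1,0,0,0,0,0,1,-0.1,0,0,0,0,0,1,-0.1,0,0,0,0,0,1,-0.05,0,0,0,0,0,1,-0.05,0,0,0,0,0,1,0,0,0,0,0,0,1]
}}

```text
time: 17.6
position: [0.5392, -0.1145, 0.018]
tool_rot: [0.758, 0.652, -0.0, 0.0]
ft_force: [0.3, 0.4, -0.3]
grip_width: 0.0006
grip_force: 0.0
```

Emit:
{"name": "jog_arm", "arguments": {
  "motion": [-0.03,0,0,0,0,0,1,-0.03,0,0,0,0,0,1,0,0,0,0,0,0,1]
}}

```text
time: 17.98
position: [0.5389, -0.1167, 0.018]
tool_rot: [0.758, 0.652, -0.0, 0.0]
ft_force: [1.1, 1.0, 0.1]
grip_width: 0.0
grip_force: 0.4
```

Emit:
{"name": "jog_arm", "arguments": {
  "motion": [-0.03,0,0,0,0,0,1,-0.03,0,0,0,0,0,1,0,0,0,0,0,0,1]
}}

```text
time: 18.35
position: [0.5387, -0.1175, 0.018]
tool_rot: [0.758, 0.652, 0.001, -0.001]
ft_force: [1.5, 7.3, -0.3]
grip_width: 0.0005
grip_force: 3.7
```

Emit:
{"name": "jog_arm", "arguments": {
  "motion": [-0.03,0,0,0,0,0,1,0,0,0,0,0,0,1]
}}

```text
time: 18.6
position: [0.5386, -0.1176, 0.018]
tool_rot: [0.759, 0.652, 0.001, -0.001]
ft_force: [3.7, 11.4, 1.5]
grip_width: 0.0003
grip_force: 5.7
```

Emit:
{"name": "jog_arm", "arguments": {
  "motion": [-0.03,0,0,0,0,0,1,0,0,0,0,0,0,1]
}}

```text
time: 18.85
position: [0.5386, -0.1177, 0.018]
tool_rot: [0.759, 0.651, 0.002, -0.002]
ft_force: [5.7, 15.0, 0.8]
grip_width: 0.0006
grip_force: 7.6
```

The force is rising at the expected home position, so the rule is against the stop. I'll back off and check.

Emit:
{"name": "jog_arm", "arguments": {
  "motion": [0.15,0,0,0,0,0,1,0.5,0,0,0,0,0,1,0.5,0,-0.8,0,0,0,1,1,0,-1,0,0,0,1,1,0,-1,0,0,0,1,1,0,0,0,0,0,1,1,0,0,0,0,0,1,0,0,0,0,0,0,1,0,0,0,0,0,0,1]
}}

```text
time: 19.98
position: [0.5685, 0.0824, 0.1297]
tool_rot: [0.758, 0.652, -0.001, -0.0]
ft_force: [0.1, -0.2, -0.3]
grip_width: 0.0006
grip_force: 0.0
```

```bash
python3 -c "
from h import *
st(); im=robot.camera('top'); cv2.imwrite('pics/top6.png',cv2.resize(im[190:270,270:390],None,fx=6.5,fy=6.5,interpolation=cv2.INTER_CUBIC))"
```

```text
t 19.98 pos [0.5685 0.0824 0.1297] y-ang -8.56 zax [-0.001 -0.001 -1.   ] grip 0.0006 [ 0.1 -0.2 -0.3]
```

View pics/top6.png

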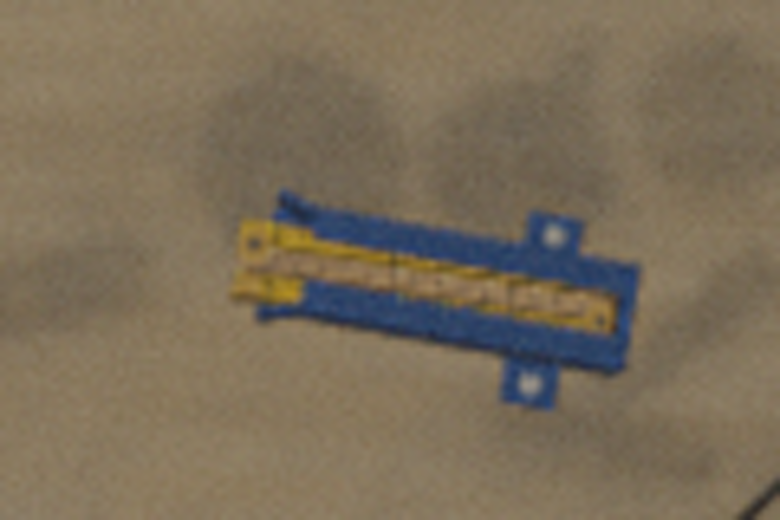

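The rule is shut in the track with its leading end at the stop, crop (618,315), and its tail sticks out slightly at (240,260). The tool is clear.

```bash
python3 -c "
from rig import robot
print(robot.hand_in())"
```

```text
the job is handed in; nothing more can be done
None
```

The rule is folded shut and pushed home against the track's end stop, the arm is clear of it, and the job was handed in at about 20 s; `hand_in` gave no verdict.

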